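# Hold a bench stop against the litho stone while it is bolted down

## Robot

A 7-joint arm with a two-finger parallel gripper is mounted at the origin on the work surface. World frame = base frame: x ahead of the robot, y to its left, z up, the work surface at z = 0. Lengths are in m, angles in rad, forces in N, time in s.
With the tool pointing down it reaches from about 0.425 to 1.025 m from the base axis. Payload 9.4 kg.
Tool frame: the origin (TCP) lies on the centre line of the jaws, within the pads' length; the fingertips stand 11 mm ahead of it and the grasp point (between the pads) lies 8 mm behind it; z points along the fingers, y is the line along which they close (so a half turn about z gives the same grasp; the last joint's range is limited). The gripper opens to 85 mm and grips with 20 to 120 N. Pads are 22 mm wide; open, the fingers measure 114 mm over their backs; the gripper's body (76 mm by 85 mm) begins 54 mm behind the grasp point. The pads swing forward as they close: fully open they stand 13 mm farther back than shut.
Start: joints at [-1.401, 0.599, -0.003, 1.599, 0.002, 0.943, -0.08], TCP at [0.177, 0.703, 0.208] pointing down, gripper open.
Joint ranges: [-2.57, 2.57], [-0.35, 1.97], [-1.29, 1.29], [0.11, 2.56], [-1.05, 4.19], [0.11, 1.86], [-2.63, 2.63]. Speed limits (rad/s): [2.22, 2.22, 3.01, 3.01, 3.14, 3.14, 3.14].

## Interface

Orientations are given as a unit quaternion [w, x, y, z].
In Python, from plant import telemetry, grab_frame, camera_model, job gives the robot as it stands.
- The arm moves only by the tool drive_tool, never from a script. Its argument "deltas" is text: rows parted by semicolons, each of 6 numbers parted by spaces: the shift along the tool's x, y, z each as a share of 1 m, from -1 to 1, then the turn, a rotation vector about the tool's x, y, z each as a share of 120 degrees, from -1 to 1. A call has 1 to 8 rows; each row shifts and turns the commanded pose from where the row before left it, along the tool's axes as they then stand; what a row does not reach is not made up. A row lasts 1/8 s, in which the tool goes at most 62.5 mm and 10.7 degrees, less where a joint would pass 70% of its speed; a pose out of reach is approached as far as the arm can. A call with a number of a shift or a turn outside -1 to 1 is refused whole. A call with a gripper value outside its range is refused whole. "fingers" is the gripper's target within -1 to 1 (fully open at 1, half-way at 0, shut at -1), set as the call begins (left out, the last holds). The fingers move at their own pace and stop on an object; the grip force is fixed at half the most. Time passes only in rows, so rows that do not move let the fingers close. It gives the time, the measured TCP pose, the force, the opening and the grip force at its end, in the units of the state.
- telemetry.read_state(): the state, without advancing time (a new reading comes with each control period).
- grab_frame(name): name is "side" or "top" or "wrist"; returns the picture (384x512x3 uint8, red, green, blue); there is no depth.
- camera_model(name): a dict with "camera_matrix" (3x3 intrinsics, pixels), "pose" (4x4, takes a point from camera to world coordinates); the wrist camera has in their place "T_tool_cam" (4x4, takes a point from camera to tool coordinates, whose origin is the TCP and whose axes are the flange's). Camera axes: x right, y down, z forward; pixel columns grow to the right and rows downward; lengths in m; the calibration is good to about 2 mm. A picture is of the moment at which its call begins: read the wrist's pose just before it. camera_model takes no time and is no camera call.
- job.job_done(): hands the job in; it is judged then, once.
The state is a dict: "clock": time; "joint_pos": joint angles; "dq": joint speeds; "effort": joint torques, N m; "ee_pos": TCP position; "orientation": TCP orientation; "ft_force": force on the tool from outside, world axes, zero at the start; "ft_torque": the same for the moment, N m; "gripper_width": opening from 0.0 (shut) to 1.0 (fully open); "grip_force": force on a finger pad.
Only numpy, scipy, OpenCV 4.12 (cv2) and the standard library are available. Lean on these libraries where they do the work, as an engineer would, in place of code of your own. Each camera call takes 0.05 s, during which the arm holds its last target. There are 200 camera calls.

## Task

Put the loose slotted beech stop flat on the bench with the bare threaded stud up through its slot, slide it along until its end bears squarely and flush against the stone's edge without knocking the stone, and hold it pressed there with a steady push of about 12 N (no less than 6, no more than 20) so that I can run the nut down on it. Finish while still pressing: do not let go or back off. Leave the other things on the bench where they are.

Things in the scene. Friction and masses are not known exactly. Their poses are not given: they have to be found in the camera images.
- stop_center (a point): centre of the loose beech stop, 12.5 mm above its underside: a flat block 140 mm long (x), 50 wide (y), 25 thick (z, up), about 0.1 kg, lying flat. A slot 90 x 18 mm runs through it top to bottom, lengthwise, centred; either end may go to the stone. Not to be confused with a plain unslotted offcut of the same size, or with two stops already bolted down at the stone's left and far sides
- stud_foot (a point): the bare steel stud, 10 mm across, fixed upright in the bench to the right of the stone, its top 42 mm above the bench. Point: on its axis, 12.5 mm above the bench. It stands 80 to 105 mm from the stone's bare edge, so a stop set down square to that edge with the stud mid-slot has 10 to 35 mm left to slide, for which the slot leaves room
- stone: grey lithographic limestone slab, 260 mm (x) by 200 (y) by 65 high, face up on the bench; it cannot move. Origin: centre of its underside, at bench level. The stop bears on its long right-hand face, at y = -100 mm, pushed in +y. Wood and stone are hard: the push rises by several newtons for each further millimetre. The stop drags on the bench with up to 2 N, more if it is pressed down
- stone_edge (a point): the middle of the stone's bare long side face (260 mm long), 12.5 mm above the bench; axes as the stone's
Things that resemble listed ones, but are neither listed nor needed, are in the scene too. Leave any orange or red look-alike of the part that bears stop_center alone. There is more than one size of the part that bears stud_foot; the job needs the smaller.

How it is judged:
On the way, in this order (a step that is already met when the one before it is completed fails the run):
1. the stop lies flat on the bench with the stud up through its slot (x of stud_foot in the frame of stop_center between -0.043 and 0.043 m and y of stud_foot in the frame of stop_center between -0.007 and 0.007 m and height (world z) of stop_center below 0.016 m and angle between stop_center's own z axis and vertical below 0.06 rad), for 0.1 s.
2. its end is pressed against the stone with 6 to 20 N (contact force between stop and stone between 6 and 20 N), for 0.3 s.
At the end, for the whole second after the job is handed in: Through the last second the slotted stop lies flat on the bench (within 3.5 mm and 0.06 rad) with the stud through its slot, its length square to the stone's bare edge within 0.06 rad, its end pressed against the stone with 6 to 20 N, at rest, and the fingers still bearing on it with at least 3 N (all of step 1 and all of step 2 and angle between the x axis of stop_center and the y axis of stone, either way round below 0.06 rad and contact force between stop and the fingers above 3 N and linear speed of stop below 0.01 m/s); the arm keeps its last pose, push and grip.
It fails at once if the stop is knocked against the stone (over 45 N) (contact force between stop and stone above 45 N).
It fails at once if another thing on the bench is shifted by more than 25 mm (distance of any of offcut, nut, spanner, gum_bottle, gum_brush, cap, tin from where it was at the start of the episode above 0.025 m).
It also fails if it takes over 48 s, if anything falls off the work surface, if the arm or the gripper's body presses on something with over 40 N, if the wrist force passes 120 N, or if a joint passes its speed limit or range.

## Working session

There is one attempt and no reset: what is moved stays moved. The work goes in short steps, Python scripts to look and compute and a tool call to move; the robot and the scene stay as the last step left them, time stands still between calls to the robot, and variables do not carry over. Pictures are saved under pics/ and viewed, at most 11 in all, crops included, and the job is handed in when it is done.

Besides the shell and the picture viewer there is one more tool, called after "Emit:" as name(argument=value, ...), one argument or row to a line, values as JSON. drive_tool: Moves the arm, as the interface text tells. Its arguments: {"type":"object","properties":{"deltas":{"type":"string"},"fingers":{"type":"number"}},"required":["deltas"]}

```bash
mkdir -p pics; ls
python3 - <<'E'
from plant import telemetry, grab_frame, camera_model
import cv2,numpy as np
print(telemetry.read_state())
for n in("top","side"):
    f=grab_frame(n); cv2.imwrite(f"pics/{n}0.png",f[...,::-1]); print(n,camera_model(n))
print(camera_model("wrist"))
E
```

```text
pics
{'clock': 0.0, 'joint_pos': array([-1.40071339,  0.60012784, -0.002542  ,  1.60014822,  0.00176878,
        0.94290122, -0.07978984]), 'dq': array([ 1.37024759e-05,  1.31220944e-04, -6.82522743e-04, -4.77816696e-07,
       -7.95542900e-04,  7.05858277e-04,  1.23786270e-03]), 'effort': array([-4.37951330e-04, -7.76464891e+01,  1.56508058e+00, -2.58012038e+01,
        1.23871485e-02,  9.07774258e-03, -7.43835074e-06]), 'ee_pos': array([0.17699236, 0.70252643, 0.20690849]), 'orientation': array([-3.73750857e-05,  1.23054083e-01,  9.92399651e-01, -7.90304645e-04]), 'ft_force': array([-0.23741698, -0.21891466, -0.2081519 ]), 'ft_torque': array([-0.00377448,  0.00102919,  0.00792664]), 'grip_force': 0.0, 'gripper_width': 0.9987155303454935}
top {'camera_matrix': array([[428.5166657 ,   0.        , 256.01474215],
       [  0.        , 428.5166657 , 187.45097299],
       [  0.        ,   0.        ,   1.        ]]), 'pose': array([[-0.02797141, -0.99926309,  0.02628437,  0.46472501],
       [-0.9995776 ,  0.02816836,  0.00715289, -0.07686854],
       [-0.00788801, -0.02607319, -0.999628
[... 341 characters left out ...]
285513,  0.68728002, -0.71220685,  0.58924442],
       [ 0.01533708, -0.71796363, -0.69591164,  0.67839098],
       [ 0.        ,  0.        ,  0.        ,  1.        ]])}
{'camera_matrix': array([[282.42797546,   0.        , 256.58686052],
       [  0.        , 282.42797546, 189.17911579],
       [  0.        ,   0.        ,   1.        ]]), 'T_tool_cam': array([[-7.00210739e-04, -9.65914770e-01, -2.58859357e-01,
         6.52941818e-02],
       [ 9.99999615e-01, -8.13173057e-04,  3.29311632e-04,
        -5.44553795e-04],
       [-5.28584424e-04, -2.58859026e-01,  9.65914968e-01,
        -1.66284829e-01],
       [ 0.00000000e+00,  0.00000000e+00,  0.00000000e+00,
         1.00000000e+00]])}
```

View pics/top0.png

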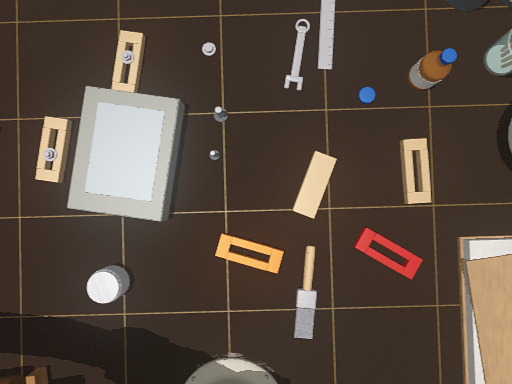

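View pics/side0.png

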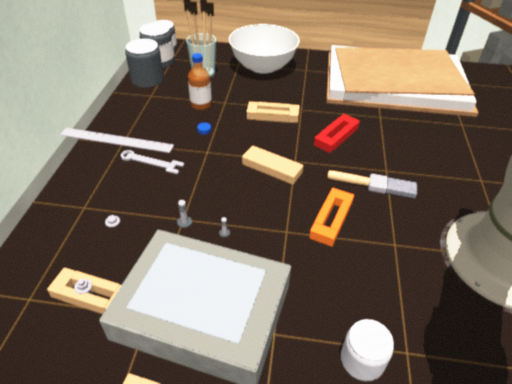

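The loose beech stop is at top (416,171) and has a slot. The plain offcut is at (315,185), the orange and red look-alikes at (249,253) and (389,253), and the bolted stops at (128,62) and (53,150). The studs are the larger at (221,115) and the smaller at (214,155). The stone is at (127,153).

```bash
cat > h.py <<'E'
import numpy as np,cv2
from plant import telemetry,grab_frame,camera_model
from scipy.spatial.transform import Rotation as R
def cam(n,st=None):
    m=camera_model(n);K=m["camera_matrix"]
    if n!="wrist": return K,m["pose"]
    q=st["orientation"];T=np.eye(4);T[:3,:3]=R.from_quat(np.r_[q[1:],q[0]]).as_matrix();T[:3,3]=st["ee_pos"]
    return K,T@m["T_tool_cam"]
def ray(c,uv):
    K,T=c;return T[:3,3],T[:3,:3]@np.linalg.solve(K,[uv[0],uv[1],1.])
def plane(c,uv,z):
    o,d=ray(c,uv);return o+d*(z-o[2])/d[2]
def proj(c,p):
    K,T=c;q=K@(T[:3,:3].T@(np.asarray(p)-T[:3,3]));return q[:2]/q[2]
def tri(c1,u1,c2,u2):
    A=[];b=[]
    for c,u in((c1,u1),(c2,u2)):
        o,d=ray(c,u);d/=np.linalg.norm(d);P=np.eye(3)-np.outer(d,d);A.append(P);b.append(P@o)
    return np.linalg.lstsq(np.vstack(A),np.hstack(b),rcond=None)[0]
E
python3 - <<'E'
from h import *
t=cv2.imread("pics/top0.png");s=cv2.imread("pics/side0.png");ct=cam("top");cs=cam("side")
hsv=cv2.cvtColor(t,cv2.COLOR_BGR2HSV)
print(hsv[145,415],hsv[150,408],hsv[185,315],hsv[205,90],hsv[150,125],hsv[30,40])
m=cv2.inRange(hsv,(10,50,150),(28,200,255));m[:130]=0;m[215:]=0;m[:,:390]=0;m[:,440:]=0
def rect(mask,z):
    c=max(cv2.findContours(mask,0,2)[0],key=cv2.contourArea)
    r=cv2.minAreaRect(c);P=np.array([plane(ct,p,z) for p in cv2.boxPoints(r)])
    e=P[1]-P[0],P[2]-P[1];L=max(e,key=np.linalg.norm)
    print(r,"ctr",P.mean(0),"sizes",[np.linalg.norm(x) for x in e],"dir deg",np.degrees(np.arctan2(L[1],L[0])));print(P)
rect(m,.025)
g=((hsv[...,1]<70)&(hsv[...,2]>110)).astype(np.uint8)*255
g[:80]=0;g[230:]=0;g[:,:60]=0;g[:,195:]=0
g=cv2.morphologyEx(g,cv2.MORPH_OPEN,np.ones((5,5)))
rect(g,.065)
k=np.hstack([cv2.resize(t[90:175,170:240],None,fx=5,fy=5,interpolation=2),cv2.resize(t[130:215,390:445],None,fx=5,fy=5,interpolation=2)])
cv2.imwrite("pics/c1.png",k)
k=cv2.resize(s[190:250,165:245],None,fx=8,fy=8,interpolation=2);cv2.imwrite("pics/c2.png",k)
E
```

```text
[ 18  82 224] [ 18  91 205] [ 18  69 236] [ 30  11 194] [ 98   9 226] [11 85 60]
((416.81170654296875, 170.5529327392578), (64.57845306396484, 24.08270263671875), 85.60128784179688) ctr [ 0.51601669 -0.41887992  0.025     ] sizes [np.float64(0.052075363806484885), np.float64(0.1397426567053312)] dir deg -177.8218290586599
[[ 0.5845943  -0.39016437  0.025     ]
 [ 0.58709871 -0.44217947  0.025     ]
 [ 0.44745702 -0.44749069  0.025     ]
 [ 0.44491675 -0.39568514  0.025     ]]
((122.90464782714844, 153.1356964111328), (95.97627258300781, 124.50708770751953), 8.530765533447266) ctr [0.5678528  0.20470941 0.065     ] sizes [np.float64(0.26000393403598837), np.float64(0.20141066042827943)] dir deg -9.520273713631651
[[0.45735999 0.32497764 0.065     ]
 [0.71378293 0.28197388 0.065     ]
 [0.67788214 0.08378864 0.065     ]
 [0.42238614 0.12809747 0.065     ]]
```

View pics/c1.png

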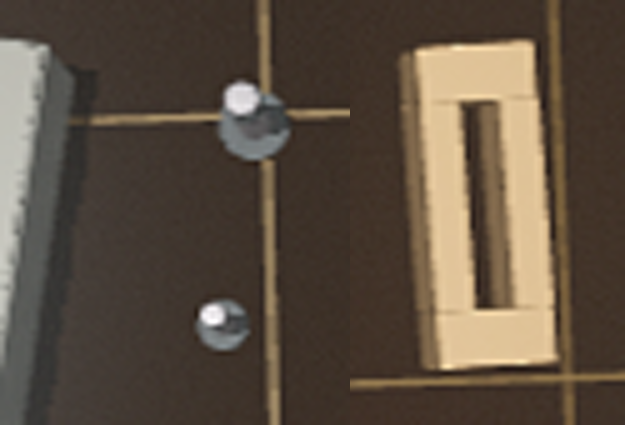

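View pics/c2.png

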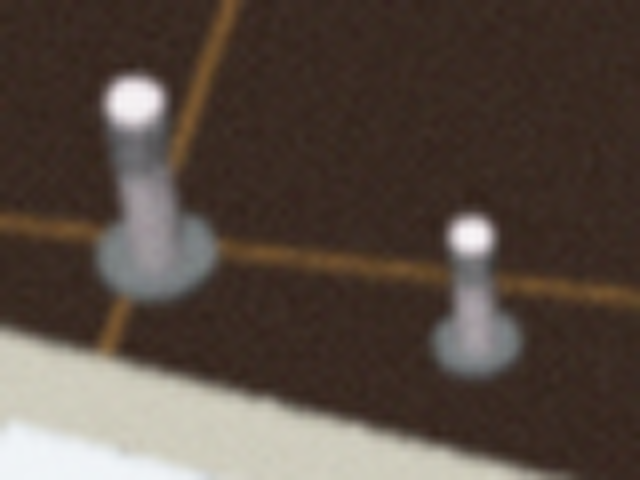

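The crop shows the smaller stud at top (214,155), with a base disc and its tip at (212.6,152.8). In the side view its tip is at (223.8,219.5) and its base at (224.6,232.9). The block at (416,171) has a through slot and is natural beech, so it is the loose stop.

Run:
```python
from h import *
ct=cam("top");cs=cam("side")
tip=tri(ct,(212.6,152.8),cs,(223.75,219.5));ba=tri(ct,(214.4,155),cs,(224.6,232.9))
print("tip",tip,"base",ba,"top-plane",plane(ct,(214.4,155),.001),plane(ct,(212.6,152.8),.042),"side",plane(cs,(224.6,232.9),.001),plane(cs,(223.75,219.5),.042))
print("big",tri(ct,(218.2,109.4),cs,(181.9,202.6)))
a=np.radians(-9.6);n=np.array([np.sin(a),-np.cos(a)]) # outward of bare face
e=(np.array([.67788,.08379])+[.42239,.12810])/2
print("dist stud-edge",(tip[:2]-e)@n, "n",n,"along",(tip[:2]-e)@[np.cos(a),np.sin(a)])
st=telemetry.read_state();q=st["orientation"];M=R.from_quat(np.r_[q[1:],q[0]]).as_matrix();print(M.round(3))
```

```text
tip [0.56578883 0.02054712 0.03871026] base [ 0.5652768   0.02097135 -0.00185035] top-plane [0.56470961 0.02065032 0.001     ] [0.56521823 0.02017353 0.042     ] side [0.5649856  0.02335309 0.001     ] [0.56530713 0.02347037 0.042     ]
big [0.65468494 0.0044843  0.05669351]
dist stud-edge 0.08159140099652896 n [-0.16676875 -0.98599604] along 0.029676311696157746
[[-0.97   0.244 -0.   ]
 [ 0.244  0.97  -0.001]
 [-0.    -0.001 -1.   ]]
```

```bash
cat >> h.py <<'E'
def pose():
    st=telemetry.read_state();q=st["orientation"];M=R.from_quat(np.r_[q[1:],q[0]]).as_matrix()
    return st,M,np.degrees(np.arctan2(M[1,0],M[0,0]))
def rows(p,yaw,wps):
    """wps: (x,y,z,yaw_deg,n): tool-down rows in the tool's axes"""
    p=np.array(p,float)
    for x,y,z,w,n in wps:
        d=(np.array([x,y,z])-p)/n;dw=(w-yaw)/n;out=[]
        for i in range(n):
            a=np.radians(yaw);c,s=np.cos(a),np.sin(a)
            out.append("%.3f %.3f %.3f 0 0 %.3f"%(c*d[0]+s*d[1],s*d[0]-c*d[1],-d[2],-dw/120));yaw+=dw
        p=np.array([x,y,z]);print("; ".join(out))
E
python3 - <<'E'
from h import *
st,M,y=pose();print(y)
rows(st["ee_pos"],y,[(.5,.33,.22,110,8),(.55,-.07,.22,50,8),(.47,-.42,.2,2.2,8)])
E
```

```text
165.8590360673867
-0.051 -0.035 -0.002 0 0 0.058; -0.054 -0.029 -0.002 0 0 0.058; -0.058 -0.022 -0.002 0 0 0.058; -0.060 -0.015 -0.002 0 0 0.058; -0.061 -0.008 -0.002 0 0 0.058; -0.062 -0.000 -0.002 0 0 0.058; -0.061 0.007 -0.002 0 0 0.058; -0.060 0.015 -0.002 0 0 0.058
-0.049 -0.011 -0.000 0 0 0.062; -0.050 -0.005 -0.000 0 0 0.062; -0.050 0.002 -0.000 0 0 0.062; -0.050 0.008 -0.000 0 0 0.062; -0.048 0.015 -0.000 0 0 0.062; -0.046 0.021 -0.000 0 0 0.062; -0.043 0.027 -0.000 0 0 0.062; -0.039 0.032 -0.000 0 0 0.062
-0.040 0.020 0.002 0 0 0.050; -0.038 0.025 0.002 0 0 0.050; -0.035 0.028 0.002 0 0 0.050; -0.032 0.032 0.002 0 0 0.050; -0.028 0.035 0.002 0 0 0.050; -0.024 0.038 0.002 0 0 0.050; -0.020 0.040 0.002 0 0 0.050; -0.016 0.042 0.002 0 0 0.050
```

Emit:
drive_tool(
  deltas="-0.051 -0.035 -0.002 0 0 0.058; -0.054 -0.029 -0.002 0 0 0.058; -0.058 -0.022 -0.002 0 0 0.058; -0.060 -0.015 -0.002 0 0 0.058; -0.061 -0.008 -0.002 0 0 0.058; -0.062 0 -0.002 0 0 0.058; -0.061 0.007 -0.002 0 0 0.058; -0.060 0.015 -0.002 0 0 0.058",
  fingers=1,
)

```text
clock: 1.1
ee_pos: [0.5017, 0.3285, 0.2238]
orientation: [-0.0, 0.574, 0.819, -0.0]
ft_force: [0.6, 0.6, -0.4]
gripper_width: 1.002
grip_force: 0.0
```

Emit:
drive_tool(
  deltas="-0.049 -0.011 0 0 0 0.062; -0.050 -0.005 0 0 0 0.062; -0.050 0.002 0 0 0 0.062; -0.050 0.008 0 0 0 0.062; -0.048 0.015 0 0 0 0.062; -0.046 0.021 0 0 0 0.062; -0.043 0.027 0 0 0 0.062; -0.039 0.032 0 0 0 0.062",
)

```text
clock: 2.1
ee_pos: [0.5529, -0.0712, 0.2237]
orientation: [-0.0, 0.905, 0.426, -0.0]
ft_force: [0.1, -0.1, -0.1]
gripper_width: 1.003
grip_force: 0.0
```

Emit:
drive_tool(
  deltas="-0.040 0.020 0.002 0 0 0.050; -0.038 0.025 0.002 0 0 0.050; -0.035 0.028 0.002 0 0 0.050; -0.032 0.032 0.002 0 0 0.050; -0.028 0.035 0.002 0 0 0.050; -0.024 0.038 0.002 0 0 0.050; -0.020 0.040 0.002 0 0 0.050; -0.016 0.042 0.002 0 0 0.050",
)

```text
clock: 3.1
ee_pos: [0.4767, -0.4224, 0.2074]
orientation: [-0.0, 1.0, 0.022, -0.0]
ft_force: [0.6, 0.2, 0.2]
gripper_width: 1.005
grip_force: 0.0
```

Emit:
drive_tool(
  deltas="0 0 0 0 0 0; 0 0 0 0 0 0",
)

```text
clock: 3.35
ee_pos: [0.4771, -0.4206, 0.2073]
orientation: [-0.001, 1.0, 0.024, -0.0]
ft_force: [-0.4, 0.7, -0.4]
gripper_width: 1.004
grip_force: 0.0
```

Run:
```python
from h import *
st,M,y=pose();f=grab_frame("wrist")[...,::-1];cv2.imwrite("pics/w1.png",f)
print(st["ee_pos"],y,M[:,2]);c=cam("wrist",st)
hsv=cv2.cvtColor(np.ascontiguousarray(f),cv2.COLOR_BGR2HSV)
m=cv2.inRange(hsv,(10,50,170),(28,200,255));m=cv2.morphologyEx(m,cv2.MORPH_OPEN,np.ones((3,3)))
cs,h=cv2.findContours(m,cv2.RETR_CCOMP,2)
for k,hh in zip(cs,h[0]):
    if cv2.contourArea(k)<300: continue
    r=cv2.minAreaRect(k);P=np.array([plane(c,p,.025) for p in cv2.boxPoints(r)]);e=P[1]-P[0],P[2]-P[1];L=max(e,key=np.linalg.norm)
    print(hh[3],np.round(r[0]),"ctr",P.mean(0).round(4),[round(np.linalg.norm(x),4) for x in e],np.degrees(np.arctan2(L[1],L[0])))
```

```text
[ 0.47705011 -0.42055578  0.2072578 ] 2.7107220404783314 [-6.33812019e-04  1.12281778e-03 -9.99999169e-01]
-1 [432. 362.] ctr [ 0.1881 -0.7013  0.025 ] [np.float64(0.0818), np.float64(0.0806)] -87.24996882914779
-1 [335. 306.] ctr [ 0.2804 -0.5432  0.025 ] [np.float64(0.0561), np.float64(0.0601)] -169.95908548309058
-1 [496. 291.] ctr [ 0.3161 -0.7665  0.025 ] [np.float64(0.0417), np.float64(0.0431)] -164.25771691209175
-1 [ 76. 142.] ctr [ 0.4953 -0.1977  0.025 ] [np.float64(0.1399), np.float64(0.0491)] -23.384421781093188
-1 [257. 107.] ctr [ 0.5492 -0.4176  0.025 ] [np.float64(0.0733), np.float64(0.0488)] -0.3494367199868423
```

View pics/w1.png

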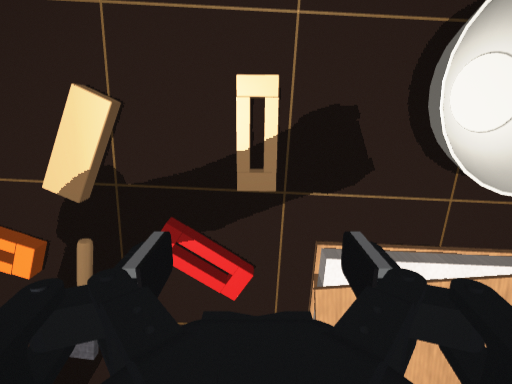

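The wrist view shows the stop square ahead, with its top corners at about (237,75), (279,75), (276,191) and (237,191). The near third is in shadow. The offcut is at (80,142), well clear to the left.

Run:
```python
from h import *
st,M,y=pose();c=cam("wrist",st)
f=cv2.imread("pics/w1.png");hsv=cv2.cvtColor(f,cv2.COLOR_BGR2HSV)
m=cv2.inRange(hsv,(8,50,75),(28,200,255));m[:60]=0;m[200:]=0;m[:,:215]=0;m[:,300:]=0
m=cv2.morphologyEx(m,cv2.MORPH_OPEN,np.ones((3,3)))
k=max(cv2.findContours(m,0,2)[0],key=cv2.contourArea);r=cv2.minAreaRect(k);print(r)
P=np.array([plane(c,p,.025) for p in cv2.boxPoints(r)]);e=P[1]-P[0],P[2]-P[1];L=max(e,key=np.linalg.norm)*1;L*=np.sign(L[0]);u=L/np.linalg.norm(L)
g=P.mean(0)-.055*u
print(P.mean(0),[np.linalg.norm(x) for x in e],np.degrees(np.arctan2(L[1],L[0])),"grip",g)
ya=np.degrees(np.arctan2(L[1],L[0]))
rows(st["ee_pos"],y,[(g[0],g[1],.07,ya,5),(g[0],g[1],.013,ya,3)])
```

```text
((257.5, 132.5), (117.0, 43.0), 90.0)
[ 0.51689707 -0.41934934  0.025     ] [np.float64(0.04954662550347247), np.float64(0.13978144990820643)] 3.8960604101803447 grip [ 0.46202417 -0.42308641  0.025     ]
-0.003 0.000 0.027 0 0 -0.002; -0.003 0.000 0.027 0 0 -0.002; -0.003 0.000 0.027 0 0 -0.002; -0.003 0.000 0.027 0 0 -0.002; -0.003 0.000 0.027 0 0 -0.002
0.000 0.000 0.019 0 0 -0.000; 0.000 0.000 0.019 0 0 -0.000; 0.000 0.000 0.019 0 0 -0.000
```

Emit:
drive_tool(
  deltas="-0.003 0 0.027 0 0 0; -0.003 0 0.027 0 0 0; -0.003 0 0.027 0 0 0; -0.003 0 0.027 0 0 0; -0.003 0.001 0.027 0 0 0; 0 0 0.027 0 0 0; 0 0 0.020 0 0 0; 0 0 0.010 0 0 0",
)

```text
clock: 4.4
ee_pos: [0.4625, -0.422, 0.0149]
orientation: [-0.0, 1.0, 0.024, -0.0]
ft_force: [-0.1, -0.2, 0.2]
gripper_width: 1.006
grip_force: 0.0
```

Emit:
drive_tool(
  deltas="0 0 0 0 0 0; 0 0 0 0 0 0",
)

```text
clock: 4.65
ee_pos: [0.4625, -0.4234, 0.0165]
orientation: [0.0, 1.0, 0.023, 0.0]
ft_force: [-0.3, -0.1, 0.3]
gripper_width: 0.999
grip_force: 0.0
```

Emit:
drive_tool(
  deltas="0 0 0.003 0 0 0; 0 0 0 0 0 0",
)

```text
clock: 4.9
ee_pos: [0.4622, -0.4231, 0.013]
orientation: [0.0, 1.0, 0.023, 0.0]
ft_force: [-0.6, 0.1, 0.1]
gripper_width: 1.0
grip_force: 0.0
```

Emit:
drive_tool(
  deltas="0 0 0 0 0 0; 0 0 0 0 0 0; 0 0 0 0 0 0; 0 0 0 0 0 0; 0 0 0 0 0 0; 0 0 0 0 0 0; 0 0 0 0 0 0; 0 0 0 0 0 0",
  fingers=-1,
)

```text
clock: 5.9
ee_pos: [0.4621, -0.4231, 0.0128]
orientation: [0.0, 1.0, 0.023, 0.0]
ft_force: [-0.1, -0.2, -0.5]
gripper_width: -0.003
grip_force: 0.0
```

Run:
```python
from h import *
f=grab_frame("wrist")[...,::-1];t=grab_frame("top")[...,::-1][90:260,330:512];t=cv2.resize(t,None,fx=1.6,fy=1.6)
k=np.zeros((384,512+292,3),np.uint8);k[:,:512]=f;k[:t.shape[0],512:512+t.shape[1]]=t;cv2.imwrite("pics/w2.png",k[:,:800])
```

```text
(no output)
```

View pics/w2.png

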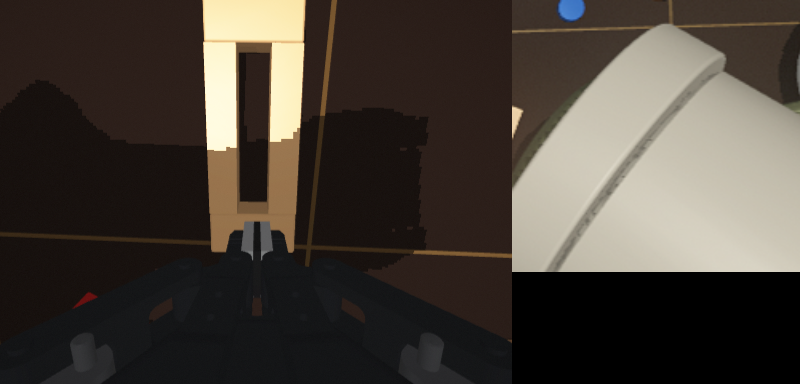

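The fingers are shut at (258,235), over or behind the near end of the stop, so the grasp missed. I'll measure where the stop is now.

Run:
```python
from h import *
st,M,y=pose();c=cam("wrist",st);print(st["ee_pos"],y)
for uv in [(252,251),(254,213),(253.5,42),(211,251),(294,251),(205,42),(305,42)]: print(uv,plane(c,uv,.025).round(4))
for z in(0,.002,.013,.025):print(z,proj(c,[*st["ee_pos"][:2],z]).round(1))
```

```text
[ 0.46214725 -0.4230195   0.01281396] 2.6599390894640718
(252, 251) [ 0.4476 -0.4213  0.025 ]
(254, 213) [ 0.4717 -0.4215  0.025 ]
(253.5, 42) [ 0.5614 -0.4173  0.025 ]
(211, 251) [ 0.4464 -0.3968  0.025 ]
(294, 251) [ 0.4487 -0.4465  0.025 ]
(205, 42) [ 0.5603 -0.3933  0.025 ]
(305, 42) [ 0.5626 -0.4429  0.025 ]
0 [256.  213.9]
0.002 [256. 215.]
0.013 [256. 221.]
0.025 [255.9 228.5]
```

The stop has not moved: its centre is still about (0.517,-0.420). The fingers shut above it. From the pad spacing in the image, the real tips sit about 30 mm behind where the TCP figure puts them. I'll open, then go lower in small steps while watching the force.

Emit:
drive_tool(
  deltas="0 0 0 0 0 0; 0 0 0 0 0 0; 0 0 0 0 0 0; 0 0 0 0 0 0; 0 0 0 0 0 0; 0 0 0 0 0 0",
  fingers=1,
)

```text
clock: 6.75
ee_pos: [0.4621, -0.423, 0.0128]
orientation: [0.0, 1.0, 0.023, 0.0]
ft_force: [-0.2, -0.1, -0.3]
gripper_width: 0.998
grip_force: 0.0
```

Emit:
drive_tool(
  deltas="0 0 0.004 0 0 0; 0 0 0.004 0 0 0; 0 0 0 0 0 0",
)

```text
clock: 7.12
ee_pos: [0.4619, -0.4228, 0.0043]
orientation: [-0.0, 1.0, 0.023, -0.0]
ft_force: [0.0, -0.1, -0.3]
gripper_width: 1.004
grip_force: 0.0
```

Run:
```python
from h import *
st,M,y=pose();print(st["ee_pos"],st["ft_force"],st["gripper_width"])
s=grab_frame("side")[...,::-1];p=proj(cam("side"),[.47,-.42,.03]);print(p)
x,yy=p.astype(int);s=cv2.resize(s[max(0,yy-50):yy+40,x-60:x+60],None,fx=3.2,fy=3.2)
f=grab_frame("wrist")[...,::-1][150:,:]
k=np.zeros((540,512,3),np.uint8);k[:234]=f;k[240:240+s.shape[0],:s.shape[1]]=s;cv2.imwrite("pics/w3.png",k)
```

```text
[ 0.46189826 -0.42282113  0.00428596] [ 0.02578631 -0.14438538 -0.27569993] 1.0036694610897023
[289.76409815 107.58909295]
```

View pics/w3.png

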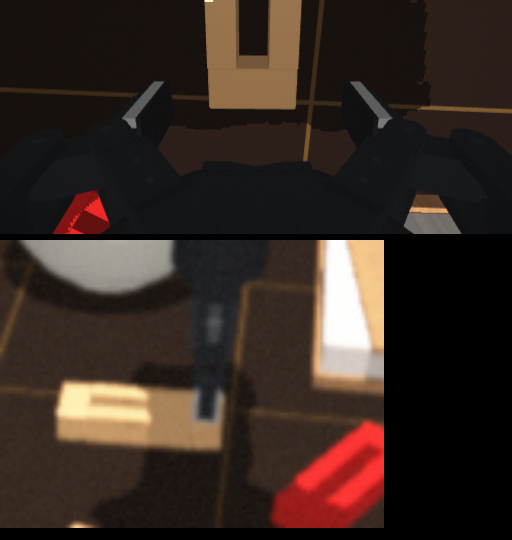

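The side view shows the near finger in front of the stop with its tip at about (293,114). I'll work out its height from that ray.

Run:
```python
from h import *
c=cam("side")
for uv in [(293.4,113.9)]:
    o,d=ray(c,uv)
    for y in(-.380,-.366): print(y,(o+d*(y-o[1])/d[1]).round(4))
```

```text
-0.38 [ 0.4575 -0.38    0.0374]
-0.366 [ 0.4571 -0.366   0.0466]
```

Emit:
drive_tool(
  deltas="0 0 0.006 0 0 0; 0 0 0.006 0 0 0; 0 0 0.006 0 0 0; 0 0 0.003 0 0 0; 0 0 0 0 0 0",
)

```text
clock: 7.85
ee_pos: [0.4619, -0.423, -0.0165]
orientation: [-0.0, 1.0, 0.023, -0.0]
ft_force: [0.7, -0.2, 0.4]
gripper_width: 0.999
grip_force: 0.0
```

Run:
```python
from h import *
st,M,y=pose();print(st["ee_pos"],st["ft_force"],st["gripper_width"])
s=grab_frame("side")[...,::-1]
f=grab_frame("wrist")[...,::-1][150:,:]
k=np.zeros((600,512,3),np.uint8);k[:234]=f;k[240:600,:480]=cv2.resize(s[60:150,230:350],None,fx=4,fy=4);cv2.imwrite("pics/w4.png",k)
```

```text
[ 0.46193286 -0.42299536 -0.01650063] [ 0.68125502 -0.17388646  0.3840141 ] 0.998987677579422
```

View pics/w4.png

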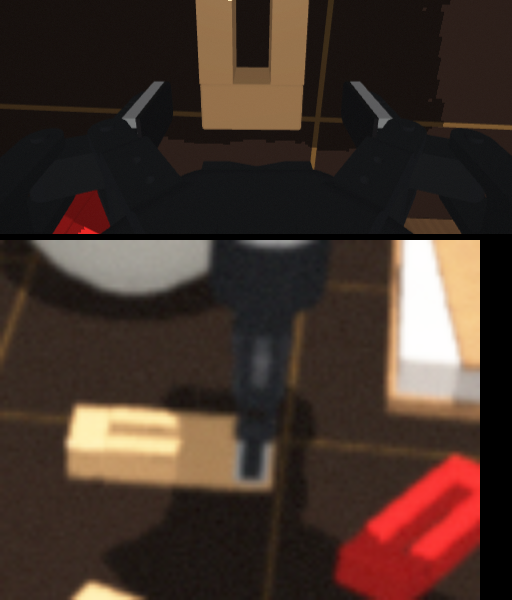

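The wrist view shows the pads either side of the stop's near end. In the side view the tip is at about (293,120), which puts it roughly 18 mm above the bench. I'll go down 6 mm more and close.

Emit:
drive_tool(
  deltas="0 0 0.003 0 0 0; 0 0 0.003 0 0 0; 0 0 0 0 0 0",
)

```text
clock: 8.32
ee_pos: [0.462, -0.4229, -0.0225]
orientation: [-0.0, 1.0, 0.023, -0.0]
ft_force: [0.0, -0.2, -0.0]
gripper_width: 0.997
grip_force: 0.0
```

Emit:
drive_tool(
  deltas="0 0 0 0 0 0; 0 0 0 0 0 0; 0 0 0 0 0 0; 0 0 0 0 0 0; 0 0 0 0 0 0; 0 0 0 0 0 0",
  fingers=-1,
)

```text
clock: 9.07
ee_pos: [0.4622, -0.4232, -0.0218]
orientation: [0.0, 1.0, 0.023, 0.0]
ft_force: [-0.5, 0.6, 5.3]
gripper_width: 0.577
grip_force: 62.9
```

Run:
```python
from h import *
st,M,y=pose();print(y)
rows([.462,-.423,.06],y,[(.5537,-.045,.06,80.2,14)])
```

```text
2.6584837967205575
0.008 -0.027 -0.000 0 0 -0.046; 0.010 -0.026 -0.000 0 0 -0.046; 0.013 -0.025 -0.000 0 0 -0.046; 0.015 -0.023 -0.000 0 0 -0.046; 0.017 -0.022 -0.000 0 0 -0.046; 0.019 -0.020 -0.000 0 0 -0.046; 0.021 -0.018 -0.000 0 0 -0.046; 0.023 -0.016 -0.000 0 0 -0.046; 0.024 -0.014 -0.000 0 0 -0.046; 0.025 -0.011 -0.000 0 0 -0.046; 0.026 -0.009 -0.000 0 0 -0.046; 0.027 -0.006 -0.000 0 0 -0.046; 0.028 -0.004 -0.000 0 0 -0.046; 0.028 -0.001 -0.000 0 0 -0.046
```

Emit:
drive_tool(
  deltas="0 0 -0.006 0 0 0; 0 0 -0.020 0 0 0; 0 0 -0.025 0 0 0; 0 0 -0.025 0 0 0; 0 0 -0.006 0 0 0; 0 0 0 0 0 0",
)

```text
clock: 9.82
ee_pos: [0.4625, -0.4229, 0.0603]
orientation: [0.0, 1.0, 0.023, 0.0]
ft_force: [-0.2, -0.8, -1.4]
gripper_width: 0.574
grip_force: 62.3
```

Lifted, with a load of about 1 N down, which matches the stop's weight. Carrying it over.

Emit:
drive_tool(
  deltas="0.008 -0.027 0 0 0 -0.046; 0.010 -0.026 0 0 0 -0.046; 0.013 -0.025 0 0 0 -0.046; 0.015 -0.023 0 0 0 -0.046; 0.017 -0.022 0 0 0 -0.046; 0.019 -0.020 0 0 0 -0.046; 0.021 -0.018 0 0 0 -0.046; 0.023 -0.016 0 0 0 -0.046",
)

```text
clock: 10.82
ee_pos: [0.5146, -0.2047, 0.0599]
orientation: [0.0, 0.916, 0.4, 0.0]
ft_force: [0.9, 0.1, -0.8]
gripper_width: 0.573
grip_force: 62.1
```

Emit:
drive_tool(
  deltas="0.024 -0.014 0 0 0 -0.046; 0.025 -0.011 0 0 0 -0.046; 0.026 -0.009 0 0 0 -0.046; 0.027 -0.006 0 0 0 -0.046; 0.028 -0.004 0 0 0 -0.046; 0.028 -0.001 0 0 0 -0.046; 0 0 0 0 0 0; 0 0 0 0 0 0",
)

```text
clock: 11.82
ee_pos: [0.5527, -0.0444, 0.0598]
orientation: [0.0, 0.766, 0.643, -0.0]
ft_force: [-0.9, -0.0, -0.9]
gripper_width: 0.574
grip_force: 62.2
```

Run:
```python
from h import *
st,M,y=pose();f=grab_frame("wrist")[...,::-1];cv2.imwrite("pics/w5raw.png",f)
print(st["ee_pos"],y,M[:,2],st["ft_force"]);c=cam("wrist",st)
print("stud top/foot",proj(c,[.565,.021,.042]),proj(c,[.565,.021,0]))
s=grab_frame("side")[...,::-1];cv2.imwrite("pics/s5raw.png",s)
k=np.zeros((600,800,3),np.uint8);k[:384,:512]=f;k[384:,:288]=cv2.resize(s[170:278,165:309],None,fx=2,fy=2)
k[384:584,300:800]=cv2.resize(f[20:120,130:380],None,fx=2,fy=2,interpolation=2);cv2.imwrite("pics/w5.png",k)
```

```text
[ 0.55270754 -0.04439508  0.05981693] 79.98317865824835 [ 3.07410882e-05 -4.37681498e-04 -9.99999904e-01] [-0.87028874 -0.00271718 -0.91546713]
stud top/foot [257.76251615 110.7271665 ] [257.50167066 111.28019047]
```

View pics/w5.png

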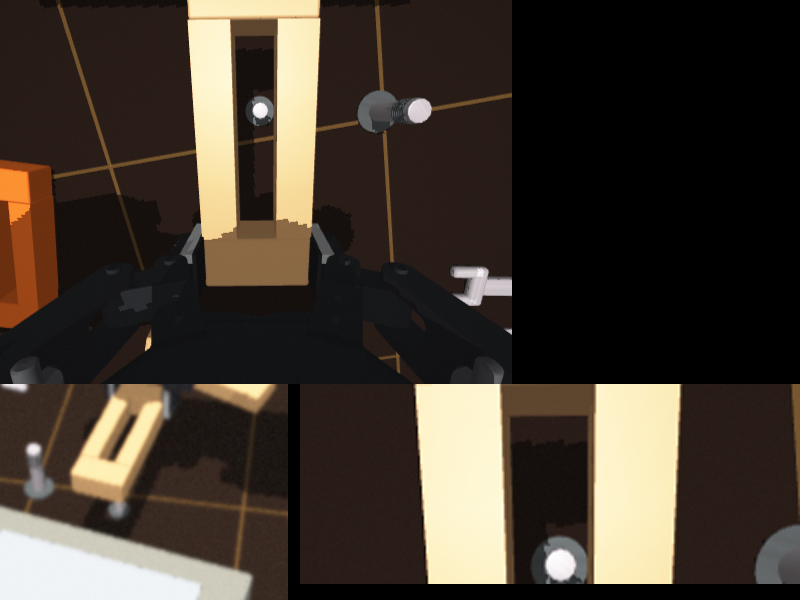

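Run:
```python
from h import *
T=camera_model("wrist")["T_tool_cam"];K=camera_model("wrist")["camera_matrix"]
def p(u,v,dep): return (T@np.r_[np.linalg.solve(K,[u,v,1])*dep,1])[:3].round(4)
a=p(257,285,K[0,0]*.05/104);b=p(254,18,K[0,0]*.05/132);print("near",a,"slotfar",b)
c=cam("wrist",telemetry.read_state())
print("tip",plane(c,(260,110),.042),"disc",plane(c,(260,112),.001))
# assumed level top face at tool z = +0.0218-0.025 -> lateral
for uv in [(257,285),(254,18),(254.5,110)]:
    o=T[:3,3];d=T[:3,:3]@np.linalg.solve(K,[*uv,1]);print("tool xy",(o+d*((-.0032-.0)-o[2])/d[2]).round(4),(o+d*((-.047)-o[2])/d[2]).round(4))
```

```text
near [-0.0148  0.0001 -0.047 ] slotfar [ 0.0997 -0.001  -0.0462]
tip [0.56644048 0.02033186 0.042     ] disc [0.56677051 0.01926982 0.001     ]
tool xy [-0.044   0.0002 -0.0032] [-0.0148  0.0001 -0.047 ]
tool xy [ 0.1123 -0.0013 -0.0032] [ 0.0995 -0.001  -0.047 ]
tool xy [ 0.0667 -0.0012 -0.0032] [ 0.0662 -0.0009 -0.047 ]
```

The stud tip is at wrist (260,110), inside the slot, which spans 236–274 at that row. The stop is level with its centre 55 mm ahead of the TCP. The stud is about 3 mm off the slot's centre line along tool +y, so I'll correct that and lower.

Emit:
drive_tool(
  deltas="0 0.003 0 0 0 0; 0 0 0.010 0 0 0; 0 0 0.012 0 0 0; 0 0 0.012 0 0 0; 0 0 0 0 0 0",
)

```text
clock: 12.55
ee_pos: [0.5549, -0.045, 0.0245]
orientation: [-0.001, 0.766, 0.642, -0.001]
ft_force: [0.0, 0.2, -1.0]
gripper_width: 0.569
grip_force: 62.2
```

Emit:
drive_tool(
  deltas="0 0 0.006 0 0 0; 0 0 0.006 0 0 0; 0 0 0.006 0 0 0; 0 0 0.006 0 0 0; 0 0 0 0 0 0",
)

```text
clock: 13.18
ee_pos: [0.5555, -0.045, 0.0013]
orientation: [-0.0, 0.766, 0.642, -0.0]
ft_force: [-0.3, 0.2, -1.4]
gripper_width: 0.571
grip_force: 62.2
```

Emit:
drive_tool(
  deltas="0 0 0.006 0 0 0; 0 0 0.006 0 0 0; 0 0 0.004 0 0 0; 0 0 0.003 0 0 0; 0 0 0 0 0 0; 0 0 0 0 0 0",
)

```text
clock: 13.92
ee_pos: [0.5558, -0.045, -0.0171]
orientation: [0.0, 0.766, 0.642, 0.0]
ft_force: [-0.5, -0.3, -0.4]
gripper_width: 0.574
grip_force: 62.2
```

Emit:
drive_tool(
  deltas="0 0 0.002 0 0 0; 0 0 0.001 0 0 0; 0 0 0 0 0 0; 0 0 0 0 0 0",
)

```text
clock: 14.42
ee_pos: [0.5558, -0.045, -0.0202]
orientation: [0.0, 0.766, 0.642, 0.0]
ft_force: [0.5, 0.3, -1.9]
gripper_width: 0.574
grip_force: 62.2
```

Emit:
drive_tool(
  deltas="0 0 0.001 0 0 0; 0 0 0 0 0 0; 0 0 0 0 0 0",
)

```text
clock: 14.8
ee_pos: [0.5557, -0.045, -0.0212]
orientation: [0.0, 0.766, 0.642, 0.0]
ft_force: [-0.8, 0.4, -1.4]
gripper_width: 0.572
grip_force: 62.2
```

Run:
```python
from h import *
st,M,y=pose();f=grab_frame("wrist")[...,::-1]
print(st["ee_pos"],y,M[:,2],st["ft_force"])
s=grab_frame("side")[...,::-1];t=grab_frame("top")[...,::-1]
k=np.zeros((600,800,3),np.uint8);k[:384,:512]=f;k[384:,:288]=cv2.resize(s[170:278,165:309],None,fx=2,fy=2)
k[384:600,300:788]=cv2.resize(t[110:218,130:374],None,fx=2,fy=2,interpolation=2);cv2.imwrite("pics/w6.png",k)
```

```text
[ 0.55574413 -0.04500886 -0.02121064] 79.9392899014054 [ 4.04139182e-05 -3.51803622e-05 -9.99999999e-01] [-0.77090779  0.36785684 -1.39123326]
```

View pics/w6.png

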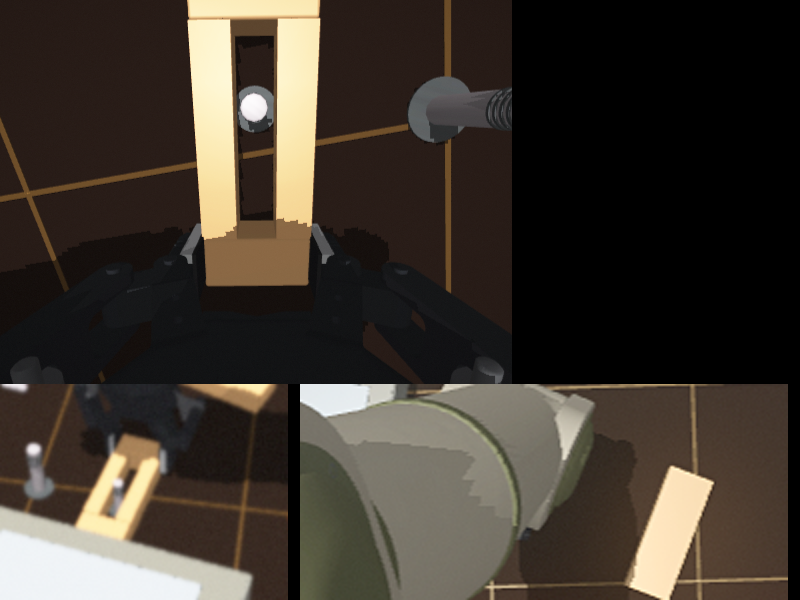

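The stud is centred in the slot at (254,107), with clearance both sides. Now settling it onto the bench.

Emit:
drive_tool(
  deltas="0 0 0.0005 0 0 0; 0 0 0 0 0 0; 0 0 0 0 0 0",
)

```text
clock: 15.32
ee_pos: [0.5557, -0.045, -0.0217]
orientation: [0.0, 0.766, 0.642, 0.0]
ft_force: [-0.5, -0.2, -0.5]
gripper_width: 0.577
grip_force: 62.2
```

Emit:
drive_tool(
  deltas="0 0 0.0005 0 0 0; 0 0 0 0 0 0; 0 0 0 0 0 0",
)

```text
clock: 15.7
ee_pos: [0.5557, -0.045, -0.0219]
orientation: [0.0, 0.766, 0.642, 0.0]
ft_force: [-0.6, -1.0, 5.5]
gripper_width: 0.57
grip_force: 63.0
```

Emit:
drive_tool(
  deltas="0 0 -0.0003 0 0 0; 0.002 0 0 0 0 0; 0.003 0 0 0 0 0; 0.003 0 0 0 0 0; 0.003 0 0 0 0 0; 0.002 0 0 0 0 0; 0 0 0 0 0 0; 0 0 0 0 0 0",
)

```text
clock: 16.7
ee_pos: [0.5582, -0.0318, -0.0219]
orientation: [-0.0, 0.766, 0.643, 0.0]
ft_force: [0.1, 0.3, 3.9]
gripper_width: 0.574
grip_force: 62.7
```

Emit:
drive_tool(
  deltas="0.001 0 0 0 0 0; 0.001 0 0 0 0 0; 0.001 0 0 0 0 0; 0 0 0 0 0 0",
)

```text
clock: 17.2
ee_pos: [0.5586, -0.0293, -0.0218]
orientation: [0.0, 0.766, 0.642, 0.0]
ft_force: [-0.2, -2.3, 4.7]
gripper_width: 0.569
grip_force: 62.9
```

Emit:
drive_tool(
  deltas="0 0 -0.0002 0 0 0; 0.0005 0 0 0 0 0; 0.0005 0 0 0 0 0; 0.0005 0 0 0 0 0; 0.0005 0 0 0 0 0; 0 0 0 0 0 0",
)

```text
clock: 17.95
ee_pos: [0.5587, -0.0269, -0.0218]
orientation: [-0.0, 0.766, 0.643, -0.0]
ft_force: [-0.3, -0.6, 0.3]
gripper_width: 0.574
grip_force: 62.4
```

Emit:
drive_tool(
  deltas="0.0005 0 0 0 0 0; 0.0005 0 0 0 0 0; 0.0005 0 0 0 0 0; 0 0 0 0 0 0",
)

```text
clock: 18.45
ee_pos: [0.5591, -0.0257, -0.0217]
orientation: [-0.0, 0.766, 0.642, 0.0]
ft_force: [0.9, 0.2, -0.5]
gripper_width: 0.572
grip_force: 62.3
```

Emit:
drive_tool(
  deltas="0.0005 0 0 0 0 0; 0.0005 0 0 0 0 0; 0 0 0 0 0 0",
)

```text
clock: 18.82
ee_pos: [0.5593, -0.0247, -0.0217]
orientation: [0.0, 0.766, 0.642, 0.0]
ft_force: [0.2, 0.7, -0.2]
gripper_width: 0.573
grip_force: 62.3
```

Emit:
drive_tool(
  deltas="0.0005 0 0 0 0 0; 0.0005 0 0 0 0 0; 0 0 0 0 0 0",
)

```text
clock: 19.2
ee_pos: [0.5595, -0.0238, -0.0217]
orientation: [0.0, 0.766, 0.642, 0.0]
ft_force: [-0.5, -0.3, -1.4]
gripper_width: 0.572
grip_force: 62.3
```

Emit:
drive_tool(
  deltas="0.0005 0 0 0 0 0; 0.0005 0 0 0 0 0; 0 0 0 0 0 0",
)

```text
clock: 19.58
ee_pos: [0.5597, -0.0227, -0.0217]
orientation: [0.0, 0.766, 0.642, 0.0]
ft_force: [0.5, -0.4, -1.0]
gripper_width: 0.57
grip_force: 62.3
```

Emit:
drive_tool(
  deltas="0.0005 0 0 0 0 0; 0.0005 0 0 0 0 0; 0 0 0 0 0 0",
)

```text
clock: 19.95
ee_pos: [0.5598, -0.0217, -0.0217]
orientation: [-0.0, 0.766, 0.642, 0.0]
ft_force: [1.3, -0.4, -1.8]
gripper_width: 0.569
grip_force: 62.3
```

Emit:
drive_tool(
  deltas="0.0005 0 0.0001 0 0 0; 0.0005 0 0 0 0 0; 0 0 0 0 0 0",
)

```text
clock: 20.32
ee_pos: [0.5599, -0.0212, -0.0218]
orientation: [0.0, 0.766, 0.642, -0.0]
ft_force: [-0.3, -1.4, -0.1]
gripper_width: 0.567
grip_force: 62.3
```

Emit:
drive_tool(
  deltas="0.0005 0 0 0 0 0; 0.0005 0 0 0 0 0; 0 0 0 0 0 0",
)

```text
clock: 20.7
ee_pos: [0.5598, -0.0212, -0.0218]
orientation: [0.0, 0.767, 0.642, -0.001]
ft_force: [-1.8, -5.4, -0.5]
gripper_width: 0.567
grip_force: 62.4
```

Emit:
drive_tool(
  deltas="0.0005 0 0 0 0 0; 0.0005 0 0 0 0 0; 0 0 0 0 0 0",
)

```text
clock: 21.08
ee_pos: [0.5597, -0.0211, -0.0218]
orientation: [0.001, 0.767, 0.642, -0.001]
ft_force: [-2.7, -8.4, 0.4]
gripper_width: 0.57
grip_force: 62.4
```

Contact at about 21 mm of slide, close to predicted, and the push is rising by about 3.7 N per mm.

Emit:
drive_tool(
  deltas="0.0005 0 0 0 0 0; 0.0004 0 0 0 0 0; 0 0 0 0 0 0; 0 0 0 0 0 0; 0 0 0 0 0 0; 0 0 0 0 0 0",
)

```text
clock: 21.82
ee_pos: [0.5595, -0.0211, -0.0218]
orientation: [0.001, 0.767, 0.641, -0.001]
ft_force: [-3.0, -11.6, -0.0]
gripper_width: 0.572
grip_force: 62.5
```

Run:
```python
from h import *
F=[]
for i in range(4):
    st,M,y=pose();f=grab_frame("wrist")[...,::-1];F.append(st["ft_force"])
print(np.mean(F,0),np.std(F,0),st["ee_pos"],y,M[:,2],st["ft_torque"],st["grip_force"])
cv2.imwrite("pics/w7.png",f)
```

```text
[ -2.91148259 -11.06770269   0.98500222] [0.2485728  0.34179532 0.60546945] [ 0.5595761  -0.02103894 -0.02180163] 79.76198293446083 [-8.14061668e-04 -2.82721705e-03 -9.99995672e-01] [-2.21315529  0.62441293 -0.03342522] 62.46839152649045
```

View pics/w7.png

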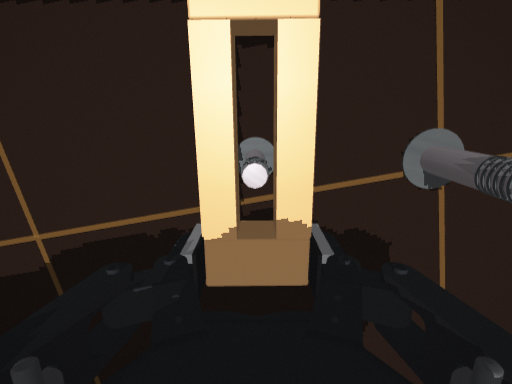

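The push reads about 11.4 N and is steady. The yaw moment is near zero, so the end is bearing flush, and the stud is clear in the slot at (255,170). Handing in.

```bash
python3 -c "
from plant import job
print(job.job_done())"
```

```text
the job is handed in; nothing more can be done
None
```

I handed the job in with the slotted stop flat on the bench, the smaller stud through its slot, and its end pressed squarely against the stone at about 11 N, fingers still gripping; the judge returned no verdict.

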